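# Pack the wash basket, then hold the parts washer's sprung lid at its balance point

### The job

Pack the wheel motor and the green gearbox upright into the wash basket where it stands, next to the hub already in it, so that all three sit flat on its floor; leave the battery pack and everything else on the bench alone. Then take the parts washer's sprung lid by its handle and raise it past its balance point, a few centimetres beyond where the springs take over, without letting it fly open. Ease it back to just below the balance point, two or three centimetres at the handle, and stay there gripping the handle so that I can put the basket in: you finish while still holding the lid, do not let go.

Things in the scene. Friction and masses are not known exactly. Their poses are not given: they have to be found in the camera images.
- motor: wheel motor to be packed: aluminium can 52 mm in diameter, 70 mm tall, with a black band near the top and a thin steel shaft (8 mm in diameter) up to 80 mm; about 0.4 kg. Starts upright on the bench. Origin at the centre of its underside, z up along its axis.
- gearbox: gearbox to be packed: green block 52 (its x) by 38 (its y) by 70 mm tall, with a round silver boss on top up to 75 mm; about 0.35 kg. Starts upright on the bench. Origin at the centre of its underside, z up.
- basket: perforated steel wash basket, open on top, loose on the bench, about 0.8 kg: outside 176 (its x) by 66 (its y) by 34 mm high, walls and floor 3 mm, so inside 170 by 60 mm. Everything goes in one row along its x. Origin at the centre of its underside, z up. Do not push it more than a few centimetres.
- hub: aluminium wheel hub already standing in the basket against the end at the basket's -x: flange 50 mm in diameter, 40 mm tall. Origin at the centre of its underside. The room left beside it, about 118 mm long, takes the motor and the gearbox in either order with some 4 mm to spare around each.
- washer: bench-top parts washer, fixed: grey steel tub 260 (its x) by 420 (its y) mm, blue lid, top 160 mm above the bench when shut. Its front, with the handle, is at its -x, facing the robot. Origin at the centre of its underside, x to the rear, z up. The lid's hinge line runs along its y, 147 mm behind (+x of) the origin and 105 mm up; the shut handle bar is 334 mm ahead of that line, 37 mm above it.
- washer_lid (a joint): lid angle in rad about the hinge line: 0 shut (the start), grows as its front rises, stop at 1.25. Balance point 0.55: below it the lid sinks shut if let go, above it the springs throw it open, so hold it both ways. Raised past: above 0.585 for a moment; flown open: above 0.85; just below: 0.42 to 0.54. 0.1 rad is 34 mm at the handle (1.1 N lifts it from shut).
- lid_handle (a point): black bar handle at the lid's front: 12 mm thick, 150 mm long along the washer's y, bar 50 mm ahead of the lid's front face (44 mm gap), an arm at each end. This point is mid-bar. 142 mm above the bench when shut, 311 at the balance point. Pinch it from above, a finger each side; it can turn in a moderate grip (15 N), so the tool may stay pointing down.
- battery: bystander: black battery pack with an orange top, 110 by 60 by 45 mm; it must not be washed. Origin at the centre of its underside.
- grease_tin: bystander: squat tin with yellow cap, 60 mm in diameter, 55 mm tall. Origin at the centre of its underside.
- screwdriver: bystander: screwdriver with red handle, 200 mm long, lying.
- blade_disc: bystander: dark mower blade disc 180 mm in diameter, 10 mm high, lying. Origin at the centre of its underside.
- wrench: bystander: steel wrench, 180 mm long, lying.
Things that resemble listed ones, but are neither listed nor needed, are in the scene too. What is shaped like the motor but purple is not meant. Leave any red look-alike of the gearbox alone.

How it is judged:
By the outcome, as a careful person would: the job done as asked, in the order asked, and still so for the second after the job is handed in, while the arm keeps its last pose, push and grip.
It also fails if it takes over 67 s, if anything falls off the work surface, if the arm or the gripper's body presses on something with over 40 N, if the wrist force passes 120 N, or if a joint passes its speed limit or range.

### The arm

A 6-joint arm with a two-finger parallel gripper is mounted at the origin on the work surface. World frame = base frame: x ahead of the robot, y to its left, z up, the work surface at z = 0. Lengths are in m, angles in rad, forces in N, time in s.
With the tool pointing down it reaches from about 0.3 to 0.875 m from the base axis. Payload 4.2 kg.
Tool frame: the origin (TCP) lies at the very end of the fingers, on their centre line; the grasp point (between the pads) lies 19 mm behind it; z points along the fingers, y is the line along which they close (so a half turn about z gives the same grasp; the last joint's range is limited). The gripper opens to 85 mm and grips with 20 to 120 N. Pads are 22 mm wide; open, the fingers measure 114 mm over their backs; the gripper's body (76 mm by 85 mm) begins 54 mm behind the grasp point. The pads swing forward as they close: fully open they stand 13 mm farther back than shut.
Start: joints at [-1.227, 0.32, 1.565, -0, 1.257, -0.02], TCP at [0.205, -0.537, 0.231] pointing down, gripper open.
Joint ranges: [-3.11, 3.11], [-0.84, 2.01], [0.21, 2.61], [-1.34, 4.49], [0.05, 2.63], [-2.56, 2.56]. Speed limits (rad/s): [2.57, 2.57, 3.14, 3.14, 3.14, 3.14].

### API

Orientations are given as a unit quaternion [w, x, y, z].
In Python, from plant import manip gives the robot as it stands.
- The arm moves only by the shell command python3 -m crank 'ROWS' [FORCE]. ROWS is JSON, a list of rows, each an object with "xyz": the shift along the tool's x, y, z in m, a list of three; "turn": the turn, a rotation vector about the tool's x, y, z in rad, a list of three; "grip": the finger opening in m, from 0 to 0.0854. In form: [{"xyz": [tx, ty, tz], "turn": [ax, ay, az], "grip": grip}, ...]. A call has 1 to 12 rows; each row is the pose to reach, as a shift and turn from the pose commanded when the call began, along the tool's axes at that moment; what a row does not reach only later rows make up. A row lasts 1/8 s, in which the tool goes at most 62.5 mm and 10.7 degrees, less where a joint would pass 70% of its speed; a pose out of reach is approached as far as the arm can. A call with a gripper value outside its range is refused whole. The fingers move at their own pace and stop on an object; FORCE is the grip in N (left out, the last holds). Time passes only in rows, so rows that repeat a pose let the fingers close. It gives the time, the measured TCP pose, the force, the opening and the grip force at its end, in the units of the state.
- manip.state(): the state, without advancing time (a new reading comes with each control period).
- manip.read_camera(name): name is "scene" or "top"; returns a dict with "pixels" (400x640x3 uint8, red, green, blue), "z_map" (400x640 float32, m along the optical axis (not along the pixel's ray), 0 where there is no reading), "mtx" (3x3 intrinsics, pixels), "world_from_camera" (4x4, takes a point from camera to world coordinates). Camera axes: x right, y down, z forward; pixel columns grow to the right and rows downward; lengths in m; the calibration is good to about 2 mm. A picture is of the moment at which its call begins.
- manip.hand_in(): hands the job in; it is judged then, once.
The state is a dict: "clock": time; "joint_positions": joint angles; "joint_velocities": joint speeds; "joint_torque": joint torques, N m; "tcp_pos": TCP position; "tcp_rot": TCP orientation; "wrist_force": force on the tool from outside, world axes, zero at the start; "moment": the same for the moment, N m; "opening": finger opening in m; "grasp_force": force on a finger pad.
Only numpy, scipy, OpenCV 4.12 (cv2) and the standard library are available. Lean on these libraries where they do the work, as an engineer would, in place of code of your own. Each camera call takes 0.05 s, during which the arm holds its last target. There are 200 camera calls.

## Working session

There is one attempt and no reset: what is moved stays moved. The work goes in short steps, Python scripts to look and compute and a shell command to move; the robot and the scene stay as the last step left them, time stands still between calls to the robot, and variables do not carry over. Pictures are saved under pics/ and viewed, at most 10 in all, crops included, and the job is handed in when it is done.

```bash
mkdir -p pics; cat > h.py <<'E'
import numpy as np, cv2
from plant import manip
def cam(n):
    c=manip.read_camera(n); return c
def save(c,f): cv2.imwrite('pics/'+f,c['pixels'][:,:,::-1])
def cloud(c):
    z=c['z_map']; K=c['mtx']; v,u=np.mgrid[0:z.shape[0],0:z.shape[1]]
    P=np.stack([(u-K[0,2])/K[0,0]*z,(v-K[1,2])/K[1,1]*z,z],-1); T=c['world_from_camera']
    W=P@T[:3,:3].T+T[:3,3]; W[z==0]=np.nan; return W
def ray(c,u,v,h):
    K=c['mtx'];T=c['world_from_camera'];d=T[:3,:3]@np.array([(u-K[0,2])/K[0,0],(v-K[1,2])/K[1,1],1]);o=T[:3,3]
    return o+d*(h-o[2])/d[2]
E
python3 - <<'E'
from h import *
for n in('scene','top'):
    c=cam(n); save(c,n+'0.png'); print(n,c['mtx'].round(1).tolist(),c['world_from_camera'].round(3).tolist())
s=manip.state(); print(s['clock'],s['tcp_pos'],s['tcp_rot'],s['opening'])
E
```

```text
scene [[386.1, 0.0, 317.4], [0.0, 386.1, 198.2], [0.0, 0.0, 1.0]] [[0.136, 0.709, -0.692, 1.201], [0.991, -0.089, 0.103, 0.004], [0.012, -0.7, -0.714, 0.774], [0.0, 0.0, 0.0, 1.0]]
top [[484.5, 0.0, 321.1], [0.0, 484.5, 197.4], [0.0, 0.0, 1.0]] [[-0.02, -0.991, 0.131, 0.41], [-1.0, 0.018, -0.015, 0.13], [0.013, -0.131, -0.991, 1.334], [0.0, 0.0, 0.0, 1.0]]
0.1 [ 0.20446127 -0.53696633  0.23057447] [-7.84879609e-04  9.83500533e-01  1.80903486e-01 -1.15457877e-04] 0.0852286425009176
```

View pics/scene0.png

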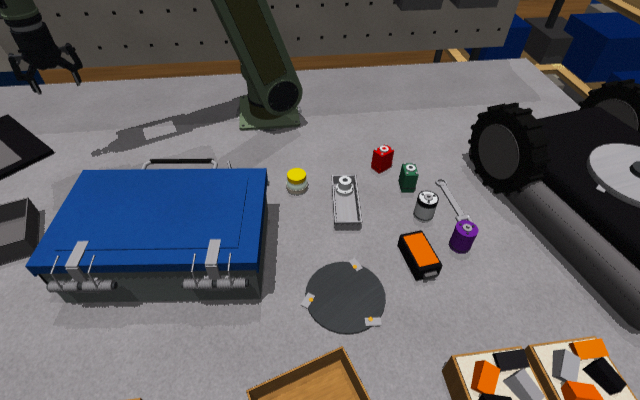

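View pics/top0.png

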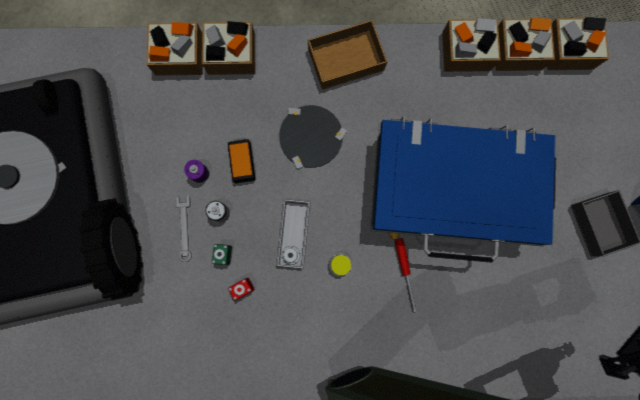

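The candidates, by pixel:
- **Motor:** the silver can with a black band at top (216,211) / scene (426,205) fits. The purple look-alike at top (195,170) does not.
- **Gearbox:** the green block at top (221,255) / scene (408,177) fits. The red look-alike is at top (240,289).
- **Basket:** the light tray at top (293,235), with the hub at its lower end (291,256). The dark tray at (605,222) and the wooden tray are not it.
- **Handle bar:** top (461,257). The screwdriver lies to its left, at (403,255).

Next I'll measure these and confirm them in one crop.

```bash
python3 - <<'E'
from h import *
t=cam('top'); s=cam('scene')
W=cloud(t); S=cloud(s)
crop=lambda c,u,v,w,h,k:cv2.resize(c['pixels'][v:v+h,u:u+w,::-1],None,fx=k,fy=k,interpolation=cv2.INTER_CUBIC)
a=crop(t,170,150,150,160,3.4); b=crop(s,320,130,165,160,2.0)
im=np.zeros((max(a.shape[0],b.shape[0]),a.shape[1]+280,3),np.uint8); im[:a.shape[0],:a.shape[1]]=a; b=b[:,:280]; im[:b.shape[0],a.shape[1]:a.shape[1]+b.shape[1]]=b
cv2.imwrite('pics/crop1.png',im); print(im.shape)
def reg(name,A,box,zlo,zhi):
    x0,x1,y0,y1=box
    m=(A[...,2]>zlo)&(A[...,2]<zhi)&(A[...,0]>x0)&(A[...,0]<x1)&(A[...,1]>y0)&(A[...,1]<y1)
    if m.sum()<5: print(name,'few');return
    p=A[m]; r=cv2.minAreaRect((p[:,:2]*1000).astype(np.float32))
    print(name,m.sum(),'z',np.percentile(p[:,2],[5,50,95]).round(4),'mean',p[:,:2].mean(0).round(4),'rect mm',np.round(r[0],1),np.round(r[1],1),round(r[2],1))
def box(u,v,d=.05):
    p=W[v,u]; return p[0]-d,p[0]+d,p[1]-d,p[1]+d
for n,(u,v),d,lo,hi in [('motor',(216,211),.04,.06,.09),('gear',(221,255),.035,.06,.09),('hub',(291,256),.035,.034,.06),('basket rim',(293,235),.105,.024,.036),('bench',(260,290),.03,-.05,.05),('red',(240,289),.04,.06,.09),('purple',(195,170),.04,.06,.09)]:
    for cn,A in(('top',W),('scene',S)): reg(n+' '+cn,A,box(u,v,d),lo,hi)
# handle dark bar
p=W[257,461]; print('handle px',p, W[250:264,461].round(3).tolist())
bx=(p[0]-.06,p[0]+.03,p[1]-.12,p[1]+.12)
for cn,A in(('top',W),('scene',S)): reg('handle '+cn,A,bx,.115,.155)
lid=(.3,1.0,-.5,.1)
m=(W[...,2]>.15)&(W[...,2]<.175)&(W[...,0]>.3); r=cv2.minAreaRect((W[m][:,:2]*1000).astype(np.float32)); print('lid',r,np.median(W[m][:,2]))
# screwdriver
hsv=cv2.cvtColor(t['pixels'],cv2.COLOR_RGB2HSV)
m=((hsv[...,0]<8)|(hsv[...,0]>172))&(hsv[...,1]>150)&(hsv[...,2]>60); m[:, :340]=0
q=W[m]; print('screw',m.sum(),np.nanmin(q,0),np.nanmax(q,0))
E
```

```text
(544, 790, 3)
motor top 325 z [0.0652 0.0698 0.0756] mean [0.548  0.3867] rect mm [547.6 387. ] [52.2 50.5] 89.1
motor scene 288 z [0.063  0.0705 0.0748] mean [0.556  0.3851] rect mm [551.6 387.6] [51.2 52.9] 57.7
gear top 300 z [0.0645 0.0707 0.077 ] mean [0.4341 0.3738] rect mm [434.5 374.8] [38.8 51.5] 80.9
gear scene 208 z [0.0619 0.0712 0.0769] mean [0.4444 0.3721] rect mm [438.1 375.4] [37.9 55. ] 83.1
hub top 229 z [0.0346 0.041  0.0463] mean [0.4249 0.1931] rect mm [425.8 192.9] [69.3 63.4] 88.9
hub scene 178 z [0.035  0.0414 0.0457] mean [0.4306 0.1937] rect mm [429.4 193.5] [68.4 55.4] 83.7
basket rim top 260 z [0.027  0.0334 0.0356] mean [0.4846 0.1845] rect mm [482.  147.6] [147.6 180.5] 83.4
basket rim scene 272 z [0.0245 0.0328 0.0358] mean [0.4885 0.1842] rect mm [485.2 149.7] [144.5 179.5] 83.4
bench top 492 z [-0.0045  0.0001  0.0114] mean [0.3368 0.2777] rect mm [336.5 278.9] [59.3 59. ] 88.9
bench scene 285 z [-0.0016  0.0012  0.0393] mean [0.3421 0.2814] rect mm [336.6 278.6] [59.2 59. ] 0.0
red top 304 z [0.0662 0.0706 0.0766] mean [0.3437 0.3226] rect mm [343.7 
[... 435 characters left out ...]
271, 0.002], [0.425, -0.272, -0.001], [0.423, -0.273, -0.004], [0.419, -0.228, 0.146], [0.416, -0.228, 0.146], [0.414, -0.228, 0.145], [0.411, -0.226, 0.148], [0.409, -0.226, 0.148], [0.406, -0.271, -0.0], [0.404, -0.27, 0.002], [0.401, -0.271, -0.001], [0.398, -0.272, -0.004]]
handle top 422 z [0.1411 0.1458 0.1503] mean [ 0.4177 -0.2342] rect mm [ 421.4 -229.6] [ 43.5 184. ] 0.5
handle scene 377 z [0.1398 0.1463 0.1492] mean [ 0.4217 -0.2324] rect mm [ 422.6 -228.1] [182.2  41.1] 89.9
lid ((603.9852294921875, 218.83169555664062), (1391.37060546875, 544.7091064453125), 89.61798858642578) 0.1595257029067414
screw 287 [ 0.36928659 -0.1233513   0.00844065] [ 0.465942   -0.0907825   0.03095294]
```

View pics/crop1.png

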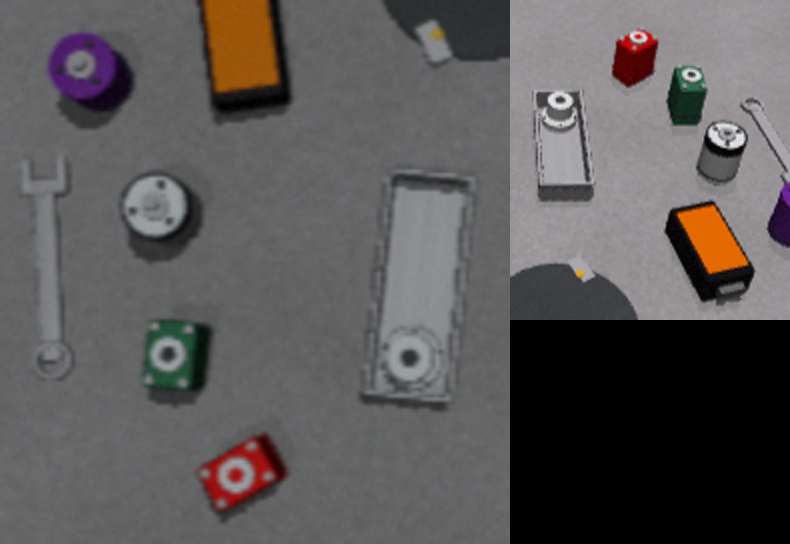

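The crop confirms both parts: the silver can with the black rim at crop (155,205) is the motor, and the green block at (172,355) is the gearbox. Next I'll measure the basket and washer axes and work out the first move.

```bash
cat >> h.py <<'E'
def delta(p,yaw):
    """tool-frame shift and turn to TCP p, tool down with tool x at yaw (deg, world)"""
    from scipy.spatial.transform import Rotation as R
    s=manip.state(); w,x,y,z=s['tcp_rot']; A=R.from_quat([x,y,z,w])
    a=np.radians(yaw); B=R.from_matrix(np.array([[np.cos(a),np.sin(a),0],[np.sin(a),-np.cos(a),0],[0,0,-1]]))
    print('shift',A.inv().apply(np.array(p)-s['tcp_pos']).round(4),'turn',(A.inv()*B).as_rotvec().round(3))
E
python3 - <<'E'
from h import *
t=cam('top'); s=cam('scene')
for n,c,seed in(('top',t,(293,225)),('scene',s,(346,205))):
    A=cloud(c)
    m=((A[...,2]>.02)&(A[...,2]<.06)&(A[...,0]>.36)&(A[...,0]<.63)&(A[...,1]>.12)&(A[...,1]<.26)).astype(np.uint8)
    k,l,st,ce=cv2.connectedComponentsWithStats(m); i=1+st[1:,4].argmax(); q=A[(l==i)]
    r=cv2.minAreaRect((q[q[:,2]<.037][:,:2]*1000).astype(np.float32)); print(n,'basket',np.round(r[0],1),np.round(r[1],1),round(r[2],2))
    h=q[(q[:,2]>.038)]; r=cv2.minAreaRect((h[:,:2]*1000).astype(np.float32)); print('  hub',r)
    # rim by ray: outline of grey pixels at z .034
    # floor
    f=A[(A[...,2]>-.01)&(A[...,2]<.012)&(abs(A[...,0]-.5)<.03)&(abs(A[...,1]-.187)<.02)]; print('  floor z',np.median(f[:,2]))
    b=(A[...,2]>.125)&(A[...,2]<.155)&(A[...,0]>.39)&(A[...,0]<.427)&(abs(A[...,1]+.23)<.1)
    q=A[b]; r=cv2.minAreaRect((q[:,:2]*1000).astype(np.float32)); print(n,'bar',b.sum(),np.round(r[0],1),np.round(r[1],1),round(r[2],2),'zmed',np.median(q[:,2]))
    for y in np.arange(-.31,-.14,.02):
        e=q[abs(q[:,1]-y)<.01]
        if len(e): print('   y%.2f x %.4f [%.3f %.3f]'%(y,np.median(e[:,0]),e[:,0].min(),e[:,0].max()))
    hsv=cv2.cvtColor(c['pixels'],cv2.COLOR_RGB2HSV)
    bl=(hsv[...,0]>100)&(hsv[...,0]<125)&(hsv[...,1]>150)&(A[...,2]>.15)&(A[...,2]<.17)&(A[...,0]<.85)
    r=cv2.minAreaRect((A[bl][:,:2]*1000).astype(np.float32)); print('  lid',np.round(r[0],1),np.round(r[1],1),round(r[2],2))
delta([.549,.387,.15],173)
E
```

```text
top basket [486.2 186.1] [ 70.5 180.1] 83.26
  hub ((485.9725341796875, 185.6503143310547), (69.68846893310547, 178.7666473388672), 82.76802825927734)
  floor z 0.0027604443819411184
top bar 357 [ 412.8 -233.2] [ 26.5 176.3] 0.59 zmed 0.14584789114190477
   y-0.31 x 0.4148 [0.400 0.427]
   y-0.29 x 0.4077 [0.403 0.413]
   y-0.27 x 0.4094 [0.403 0.416]
   y-0.25 x 0.4110 [0.406 0.418]
   y-0.23 x 0.4138 [0.409 0.419]
   y-0.21 x 0.4165 [0.409 0.422]
   y-0.19 x 0.4182 [0.412 0.424]
   y-0.17 x 0.4198 [0.415 0.425]
   y-0.15 x 0.4224 [0.418 0.425]
  lid [462.7 192.7] [1282.2  645.5] 83.72
scene basket [490.3 186.2] [ 70.6 180.5] 83.41
  hub ((492.1834716796875, 185.27516174316406), (68.50043487548828, 173.37203979492188), 83.05998992919922)
  floor z 0.0035699930151354975
scene bar 295 [ 416.1 -232. ] [169.6  21.6] 89.93 zmed 0.14622247329829152
   y-0.31 x 0.4179 [0.405 0.427]
   y-0.29 x 0.4131 [0.406 0.419]
   y-0.27 x 0.4149 [0.408 0.419]
   y-0.25 x 0.4175 [0.411 0.422]
   y-0.23 x 0.4198 [0.412 0.426]
   y-0.21 x 0.4223 [0.415 0.426]
   y-0.19 x 0.4239 [0.418 0.427]
   y-0.17 x 0.4243 [0.418 0.427]
   y-0.15 x 0.4258 [0.422 0.427]
  lid [558.6 136.5] [1205.   433.4] 85.93
shift [ 0.6508 -0.7411  0.0814] turn [-0.000e+00 -1.000e-03 -2.656e+00]
```

```bash
R='{"xyz":[0.651,-0.741,0.05],"turn":[0,0,-2.656],"grip":0.085}'; python3 -m crank '[{"xyz":[0.651,-0.741,0.05],"turn":[0,0,-2.656],"grip":0.085},{"xyz":[0.651,-0.741,0.05],"turn":[0,0,-2.656],"grip":0.085},{"xyz":[0.651,-0.741,0.05],"turn":[0,0,-2.656],"grip":0.085},{"xyz":[0.651,-0.741,0.05],"turn":[0,0,-2.656],"grip":0.085},{"xyz":[0.651,-0.741,0.05],"turn":[0,0,-2.656],"grip":0.085},{"xyz":[0.651,-0.741,0.05],"turn":[0,0,-2.656],"grip":0.085},{"xyz":[0.651,-0.741,0.05],"turn":[0,0,-2.656],"grip":0.085},{"xyz":[0.651,-0.741,0.05],"turn":[0,0,-2.656],"grip":0.085},{"xyz":[0.651,-0.741,0.05],"turn":[0,0,-2.656],"grip":0.085},{"xyz":[0.651,-0.741,0.05],"turn":[0,0,-2.656],"grip":0.085},{"xyz":[0.651,-0.741,0.05],"turn":[0,0,-2.656],"grip":0.085},{"xyz":[0.651,-0.741,0.05],"turn":[0,0,-2.656],"grip":0.085}]' 40; python3 -c "
from h import *
delta([.549,.387,.13],173)"
```

```text
clock: 1.8
tcp_pos: [0.4669, 0.1666, 0.1934]
tcp_rot: [0.0, 0.258, 0.966, 0.0]
wrist_force: [0.9, -0.7, 0.4]
opening: 0.0847
grasp_force: 0.0
shift [0.0385 0.232  0.0634] turn [ 0.     0.001 -0.399]
```

```bash
python3 -m crank '[{"xyz":[0.0385,0.232,0.063],"turn":[0,0,-0.399],"grip":0.085},{"xyz":[0.0385,0.232,0.063],"turn":[0,0,-0.399],"grip":0.085},{"xyz":[0.0385,0.232,0.063],"turn":[0,0,-0.399],"grip":0.085},{"xyz":[0.0385,0.232,0.063],"turn":[0,0,-0.399],"grip":0.085},{"xyz":[0.0385,0.232,0.063],"turn":[0,0,-0.399],"grip":0.085},{"xyz":[0.0385,0.232,0.063],"turn":[0,0,-0.399],"grip":0.085}]'; python3 - <<'E'
from h import *
delta([.549,.387,.04],173)
E
```

```text
clock: 2.55
tcp_pos: [0.5496, 0.3838, 0.1299]
tcp_rot: [-0.0, 0.064, 0.998, -0.001]
wrist_force: [-0.6, 0.1, -0.9]
opening: 0.0849
grasp_force: 0.0
shift [0.0009 0.0033 0.0899] turn [-0.001 -0.001 -0.006]
```

```bash
python3 -m crank '[{"xyz":[0,0,0.045],"turn":[0,0,0],"grip":0.085},{"xyz":[0,0,0.085],"turn":[0,0,0],"grip":0.085},{"xyz":[0,0,0.09],"turn":[0,0,0],"grip":0.085},{"xyz":[0,0,0.09],"turn":[0,0,0],"grip":0.085},{"xyz":[0,0,0.09],"turn":[0,0,0],"grip":0.04},{"xyz":[0,0,0.09],"turn":[0,0,0],"grip":0.04},{"xyz":[0,0,0.09],"turn":[0,0,0],"grip":0.04},{"xyz":[0,0,0.09],"turn":[0,0,0],"grip":0.04},{"xyz":[0,0,0.09],"turn":[0,0,0],"grip":0.04},{"xyz":[0,0,0.09],"turn":[0,0,0],"grip":0.04}]' 40; python3 - <<'E'
from h import *
save(cam('scene'),'g1.png')
E
```

```text
clock: 3.8
tcp_pos: [0.5511, 0.3852, 0.0426]
tcp_rot: [0.002, 0.064, 0.998, 0.001]
wrist_force: [-0.2, 0.2, 5.9]
opening: 0.0509
grasp_force: 42.1
```

View pics/g1.png

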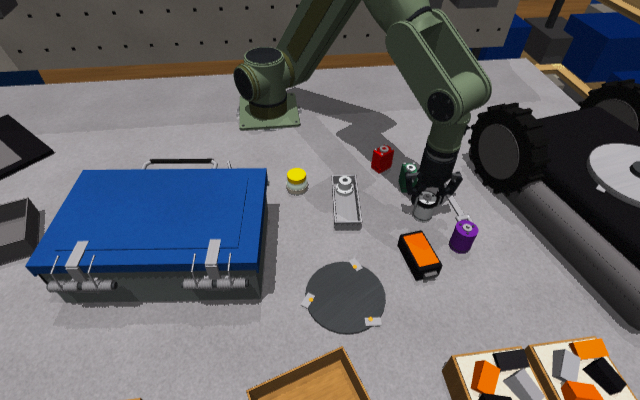

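The motor is held: opening 51 mm, 42 N on the pad, with the gripper around it at scene (428,200). Next I'll lift it and go above the slot next to the hub.

```bash
python3 - <<'E'
from h import *
delta([.487,.186,.12],173.3)
E
python3 -m crank '[{"xyz":[0,0,-0.04],"turn":[0,0,0],"grip":0.04},{"xyz":[0,0,-0.08],"turn":[0,0,0],"grip":0.04},{"xyz":[0,0,-0.08],"turn":[0,0,0],"grip":0.04}]'; python3 - <<'E'
from h import *
delta([.487,.186,.12],173.3)
E
```

```text
shift [ 0.0377 -0.2056 -0.0781] turn [ 0.003  0.003 -0.012]
clock: 4.22
tcp_pos: [0.5517, 0.3854, 0.1238]
tcp_rot: [0.003, 0.064, 0.998, 0.002]
wrist_force: [-0.2, -0.1, -3.2]
opening: 0.0502
grasp_force: 43.6
shift [ 0.0386 -0.206   0.0026] turn [ 0.005  0.006 -0.012]
```

```bash
python3 -m crank '[{"xyz":[0.008,-0.045,0],"turn":[0,0,0],"grip":0.04},{"xyz":[0.019,-0.1,0],"turn":[0,0,0],"grip":0.04},{"xyz":[0.029,-0.155,0],"turn":[0,0,-0.01],"grip":0.04},{"xyz":[0.036,-0.195,0],"turn":[0,0,-0.01],"grip":0.04},{"xyz":[0.0386,-0.206,0],"turn":[0,0,-0.01],"grip":0.04},{"xyz":[0.0386,-0.206,0],"turn":[0,0,-0.01],"grip":0.04},{"xyz":[0.0386,-0.206,0],"turn":[0,0,-0.01],"grip":0.04},{"xyz":[0.0386,-0.206,0],"turn":[0,0,-0.01],"grip":0.04}]'; python3 - <<'E'
from h import *
delta([.487,.186,.05],173.3)
t=cam('top');s=cam('scene')
a=cv2.resize(t['pixels'][160:290,220:340,::-1],None,fx=3.3,fy=3.3,interpolation=2);b=cv2.resize(s['pixels'][120:250,280:400,::-1],None,fx=3.3,fy=3.3,interpolation=2)
cv2.imwrite('pics/p1.png',np.hstack([a,b]))
for n,c in(('top',t),('scene',s)):
    A=cloud(c)
    m=(A[...,2]>.02)&(A[...,2]<.036)&(A[...,0]>.38)&(A[...,0]<.6)&(A[...,1]>.13)&(A[...,1]<.24)
    r=cv2.minAreaRect((A[m][:,:2]*1000).astype(np.float32)); print(n,'basket',np.round(r[0],1),np.round(r[1],1),round(r[2],2))
E
```

```text
clock: 5.22
tcp_pos: [0.4856, 0.1859, 0.1201]
tcp_rot: [0.0, 0.059, 0.998, 0.0]
wrist_force: [0.1, -0.1, -2.9]
opening: 0.0502
grasp_force: 43.8
shift [-0.0014  0.0003  0.0701] turn [ 0.     0.    -0.001]
top basket [460.8 188.8] [ 69.8 128.9] 83.4
scene basket [490.3 186.1] [ 70.5 179.6] 82.83
```

View pics/p1.png

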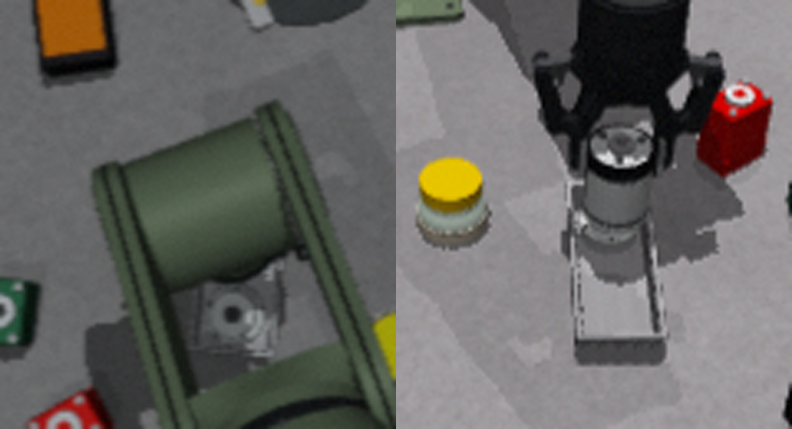

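The picture shows the motor hanging over the basket at about scene (467,170). The arm hides it from the top view. I'll check the motor against the basket within the scene view alone, so the calibration bias cancels.

```bash
python3 - <<'E'
from h import *
s=cam('scene');A=cloud(s)
u0,v0=280+int((618-396)/3.3),120+int(150/3.3); print(u0,v0,A[v0,u0])
# top face + shaft region: z close to .1475
m=(A[...,2]>.14)&(A[...,2]<.155)&(abs(A[...,0]-.485)<.05)&(abs(A[...,1]-.186)<.024)
q=A[m]; print(m.sum(),q.min(0),q.max(0),np.median(q,0))
# can front side (facing +x): farthest x at mid-height
m=(A[...,2]>.085)&(A[...,2]<.115)&(abs(A[...,0]-.485)<.06)&(abs(A[...,1]-.186)<.035)
q=A[m]; print('can',m.sum(),q.min(0),q.max(0),np.percentile(q[:,0],[50,90,98]))
# bottom edge
for c in [.186]:
  q=q[abs(q[:,1]-c)<.006]; print('front line',np.percentile(q[:,0],[10,50,90]))
# rim far(+x) edge in same view
m=(A[...,2]>.028)&(A[...,2]<.037)&(A[...,0]>.5)&(A[...,0]<.6)&(abs(A[...,1]-.178)<.02); q=A[m]; print('+x rim',np.percentile(q[:,0],[2,50,98]))
E
```

```text
347 165 [0.49136456 0.1823154  0.15025779]
247 [0.45804742 0.16220931 0.14001684] [0.51376004 0.20996668 0.15459215] [0.49243968 0.18479883 0.1480867 ]
can 164 [0.48302608 0.15986818 0.08572696] [0.51281831 0.20886085 0.11495144] [0.50683524 0.51106828 0.51227476]
front line [0.50927335 0.51056069 0.51179671]
+x rim [0.57307853 0.57712741 0.58096608]
```

```bash
python3 -m crank '[{"xyz":[-0.003,0,0.02],"turn":[0,0,0],"grip":0.04},{"xyz":[-0.003,0,0.045],"turn":[0,0,0],"grip":0.04},{"xyz":[-0.003,0,0.06],"turn":[0,0,0],"grip":0.04},{"xyz":[-0.003,0,0.068],"turn":[0,0,0],"grip":0.04},{"xyz":[-0.003,0,0.072],"turn":[0,0,0],"grip":0.04},{"xyz":[-0.003,0,0.072],"turn":[0,0,0],"grip":0.04},{"xyz":[-0.003,0,0.072],"turn":[0,0,0],"grip":0.04}]'
```

```text
clock: 6.25
tcp_pos: [0.4887, 0.1847, 0.0489]
tcp_rot: [0.001, 0.059, 0.998, 0.0]
wrist_force: [0.2, 0.1, -2.8]
opening: 0.0505
grasp_force: 43.8
```

```bash
python3 -m crank '[{"xyz":[0,0,0.001],"turn":[0,0,0],"grip":0.04},{"xyz":[0,0,0.002],"turn":[0,0,0],"grip":0.04},{"xyz":[0,0,0.003],"turn":[0,0,0],"grip":0.04},{"xyz":[0,0,0.004],"turn":[0,0,0],"grip":0.04},{"xyz":[0,0,0.004],"turn":[0,0,0],"grip":0.04}]'
```

```text
clock: 6.88
tcp_pos: [0.4883, 0.1845, 0.0457]
tcp_rot: [0.0, 0.059, 0.998, 0.0]
wrist_force: [-2.8, -1.0, 7.5]
opening: 0.0506
grasp_force: 44.9
```

The motor touched at z 0.0457, where the basket floor was expected, so I'll release it and go up.

```bash
python3 -m crank '[{"xyz":[0,0,0.002],"turn":[0,0,0],"grip":0.06},{"xyz":[0,0,0.002],"turn":[0,0,0],"grip":0.075},{"xyz":[0,0,0.002],"turn":[0,0,0],"grip":0.075},{"xyz":[0,0,0],"turn":[0,0,0],"grip":0.08},{"xyz":[0,0,-0.03],"turn":[0,0,0],"grip":0.085},{"xyz":[0,0,-0.075],"turn":[0,0,0],"grip":0.085},{"xyz":[0,0,-0.1],"turn":[0,0,0],"grip":0.085}]'; python3 - <<'E'
from h import *
delta([.437,.375,.14],171.5)
E
```

```text
clock: 7.75
tcp_pos: [0.489, 0.1848, 0.1466]
tcp_rot: [0.001, 0.059, 0.998, 0.001]
wrist_force: [0.6, -0.8, 0.3]
opening: 0.0852
grasp_force: 0.0
shift [0.0742 0.1826 0.0066] turn [0.001 0.003 0.03 ]
```

```bash
python3 -m crank '[{"xyz":[0.02,0.05,0],"turn":[0,0,0.03],"grip":0.085},{"xyz":[0.042,0.105,0],"turn":[0,0,0.03],"grip":0.085},{"xyz":[0.062,0.155,0],"turn":[0,0,0.03],"grip":0.085},{"xyz":[0.0745,0.183,0],"turn":[0,0,0.03],"grip":0.085},{"xyz":[0.0745,0.183,0],"turn":[0,0,0.03],"grip":0.085},{"xyz":[0.0745,0.183,0],"turn":[0,0,0.03],"grip":0.085},{"xyz":[0.0745,0.183,0],"turn":[0,0,0.03],"grip":0.085}]'; python3 - <<'E'
from h import *
delta([.437,.375,.04],171.7)
t=cam('top');s=cam('scene')
a=cv2.resize(t['pixels'][190:300,200:330,::-1],None,fx=3,fy=3,interpolation=2);b=cv2.resize(s['pixels'][120:230,310:440,::-1],None,fx=3,fy=3,interpolation=2)
cv2.imwrite('pics/p2.png',np.hstack([a,b]))
for n,c in(('top',t),('scene',s)):
    A=cloud(c)
    m=(A[...,2]>.02)&(A[...,2]<.036)&(A[...,0]>.38)&(A[...,0]<.6)&(A[...,1]>.13)&(A[...,1]<.24)
    r=cv2.minAreaRect((A[m][:,:2]*1000).astype(np.float32)); print(n,'basket',np.round(r[0],1),np.round(r[1],1),round(r[2],2))
    m=(A[...,2]>.065)&(A[...,2]<.09)&(abs(A[...,0]-.488)<.045)&(abs(A[...,1]-.186)<.045)
    r=cv2.minAreaRect((A[m][:,:2]*1000).astype(np.float32)); print(n,'motor',np.round(r[0],1),np.round(r[1],1),np.percentile(A[m][:,2],[5,50,95]))
E
```

```text
clock: 8.62
tcp_pos: [0.4363, 0.3739, 0.1443]
tcp_rot: [-0.0, 0.075, 0.997, -0.0]
wrist_force: [0.1, -0.0, -0.4]
opening: 0.0852
grasp_force: 0.0
shift [-0.0005  0.0012  0.1043] turn [-0.001  0.    -0.005]
top basket [486.5 186. ] [ 70.6 180.7] 83.14
top motor [486. 184.] [49.8 49.8] [0.06854434 0.07288084 0.07805391]
scene basket [490.1 186.2] [ 70.4 180.3] 83.36
scene motor [489.7 184.5] [53.5 51.2] [0.0673134  0.07368288 0.07796952]
```

View pics/p2.png

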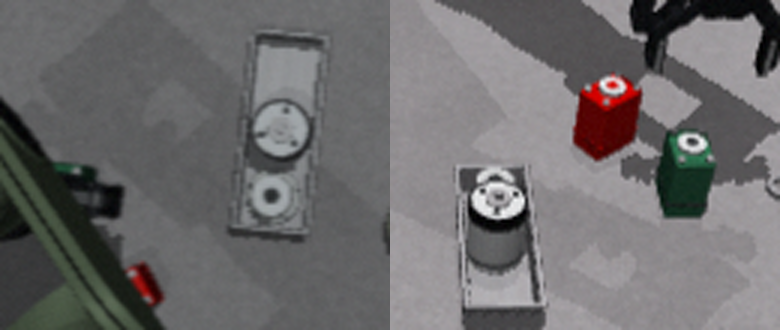

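The motor stands flat between the hub and the free end, at p2 (280,130), and the basket has not moved. The green box is untouched, so I'll grip it now.

```bash
python3 -m crank '[{"xyz":[0,0.001,0.045],"turn":[0,0,-0.005],"grip":0.085},{"xyz":[0,0.001,0.09],"turn":[0,0,-0.005],"grip":0.085},{"xyz":[0,0.001,0.104],"turn":[0,0,-0.005],"grip":0.085},{"xyz":[0,0.001,0.104],"turn":[0,0,-0.005],"grip":0.085},{"xyz":[0,0.001,0.104],"turn":[0,0,-0.005],"grip":0.03},{"xyz":[0,0.001,0.104],"turn":[0,0,-0.005],"grip":0.03},{"xyz":[0,0.001,0.104],"turn":[0,0,-0.005],"grip":0.03},{"xyz":[0,0.001,0.104],"turn":[0,0,-0.005],"grip":0.03},{"xyz":[0,0.001,0.104],"turn":[0,0,-0.005],"grip":0.03},{"xyz":[0,0.001,0.104],"turn":[0,0,-0.005],"grip":0.03},{"xyz":[0,0.001,0.104],"turn":[0,0,-0.005],"grip":0.03}]' 40
```

```text
clock: 10.1
tcp_pos: [0.4366, 0.3765, 0.0417]
tcp_rot: [0.001, 0.072, 0.997, 0.001]
wrist_force: [-0.5, -1.2, 7.0]
opening: 0.0375
grasp_force: 40.2
```

```bash
python3 -m crank '[{"xyz":[0,0,-0.04],"turn":[0,0,0],"grip":0.03},{"xyz":[0,0,-0.09],"turn":[0,0,0],"grip":0.03},{"xyz":[0,0,-0.12],"turn":[0,0,0],"grip":0.03},{"xyz":[0,0,-0.12],"turn":[0,0,0],"grip":0.03}]'; python3 - <<'E'
from h import *
# slot centre 55.3 mm along basket x from centre (.4883,.1861); gear offset kept relative to TCP
delta([.4883+.0553*.993,.1861-.0553*.117,.16],173.3)
E
```

```text
clock: 10.6
tcp_pos: [0.4369, 0.3769, 0.1622]
tcp_rot: [0.002, 0.072, 0.997, 0.002]
wrist_force: [0.6, -0.7, -4.5]
opening: 0.0374
grasp_force: 41.9
shift [-0.1334 -0.18    0.002 ] turn [ 0.004  0.003 -0.027]
```

```bash
python3 -m crank '[{"xyz":[-0.03,-0.04,0],"turn":[0,0,-0.02],"grip":0.03},{"xyz":[-0.062,-0.084,0],"turn":[0,0,-0.025],"grip":0.03},{"xyz":[-0.095,-0.128,0],"turn":[0,0,-0.025],"grip":0.03},{"xyz":[-0.122,-0.165,0],"turn":[0,0,-0.025],"grip":0.03},{"xyz":[-0.1335,-0.18,0],"turn":[0,0,-0.025],"grip":0.03},{"xyz":[-0.1335,-0.18,0],"turn":[0,0,-0.025],"grip":0.03},{"xyz":[-0.1335,-0.18,0.02],"turn":[0,0,-0.025],"grip":0.03},{"xyz":[-0.1335,-0.18,0.02],"turn":[0,0,-0.025],"grip":0.03}]'; python3 - <<'E'
from h import *
s=cam('scene');A=cloud(s);T=manip.state()['tcp_pos'];b=T[2]-.0417
hs=cv2.cvtColor(s['pixels'],cv2.COLOR_RGB2HSV); g=(hs[...,0]>60)&(hs[...,0]<95)&(hs[...,1]>100)&(abs(A[...,0]-.545)<.06)&(abs(A[...,1]-.18)<.06)
q=A[g]; print('green z',np.percentile(q[:,2],[2,50,98]),'base est',b)
f=q[(q[:,2]<b+.06)&(q[:,2]>b+.01)]; print('front face x',np.percentile(f[:,0],[10,50,90]),'y',f[:,1].min(),f[:,1].max(),len(f))
print('slope',np.degrees(np.arctan(np.polyfit(f[:,1],f[:,0],1)[0])))
delta([.4883+.0553*.993,.1861-.0553*.117,.05],173.3)
cv2.imwrite('pics/p3.png',cv2.resize(s['pixels'][110:240,280:420,::-1],None,fx=4,fy=4,interpolation=2))
E
```

```text
clock: 11.6
tcp_pos: [0.5401, 0.1796, 0.1382]
tcp_rot: [-0.003, 0.059, 0.998, -0.001]
wrist_force: [-0.3, 0.4, -4.4]
opening: 0.0374
grasp_force: 41.3
green z [0.10498777 0.14952302 0.30688362] base est 0.09760048103586715
front face x [0.56178653 0.56545217 0.56750795] y 0.15800992601051775 0.1935692327870216 223
slope 15.007042723609784
shift [-0.0024  0.0002  0.0893] turn [-0.001 -0.003 -0.   ]
```

View pics/p3.png

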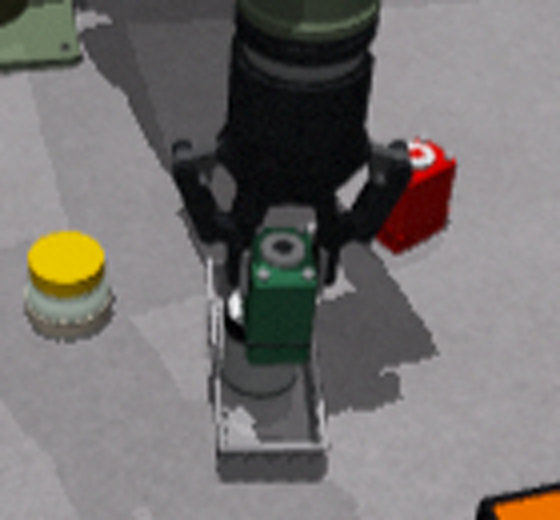

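Green box is held square over the free end, at p3 (280,300). It needs 4 mm more along the basket, then goes down.

```bash
python3 -m crank '[{"xyz":[-0.004,0,0],"turn":[0,0,0],"grip":0.03},{"xyz":[-0.004,0,0.03],"turn":[0,0,0],"grip":0.03},{"xyz":[-0.004,0,0.04],"turn":[0,0,0],"grip":0.03},{"xyz":[-0.004,0,0.04],"turn":[0,0,0],"grip":0.03},{"xyz":[-0.004,0,0.055],"turn":[0,0,0],"grip":0.03},{"xyz":[-0.004,0,0.07],"turn":[0,0,0],"grip":0.03},{"xyz":[-0.004,0,0.082],"turn":[0,0,0],"grip":0.03},{"xyz":[-0.004,0,0.088],"turn":[0,0,0],"grip":0.03},{"xyz":[-0.004,0,0.088],"turn":[0,0,0],"grip":0.03},{"xyz":[-0.004,0,0.088],"turn":[0,0,0],"grip":0.03}]'
```

```text
clock: 12.9
tcp_pos: [0.5468, 0.1784, 0.0527]
tcp_rot: [0.0, 0.059, 0.998, 0.0]
wrist_force: [0.0, 0.5, -3.5]
opening: 0.0376
grasp_force: 41.5
```

```bash
python3 -m crank '[{"xyz":[0.002,0,0],"turn":[0,0,0],"grip":0.03},{"xyz":[0.002,0,0.003],"turn":[0,0,0],"grip":0.03},{"xyz":[0.002,0,0.005],"turn":[0,0,0],"grip":0.03},{"xyz":[0.002,0,0.007],"turn":[0,0,0],"grip":0.03},{"xyz":[0.002,0,0.008],"turn":[0,0,0],"grip":0.03},{"xyz":[0.002,0,0.008],"turn":[0,0,0],"grip":0.03}]'
```

```text
clock: 13.65
tcp_pos: [0.5444, 0.1785, 0.0448]
tcp_rot: [0.0, 0.059, 0.998, -0.0]
wrist_force: [-2.3, -0.0, 1.5]
opening: 0.0376
grasp_force: 42.0
```

Contact at 0.0448, which matches the expected floor height. I'll release, go up and check.

```bash
python3 -m crank '[{"xyz":[0,0,0.001],"turn":[0,0,0],"grip":0.045},{"xyz":[0,0,0.001],"turn":[0,0,0],"grip":0.06},{"xyz":[0,0,0.001],"turn":[0,0,0],"grip":0.065},{"xyz":[0,0,0],"turn":[0,0,0],"grip":0.065},{"xyz":[0,0,-0.03],"turn":[0,0,0],"grip":0.065},{"xyz":[0,0,-0.08],"turn":[0,0,0],"grip":0.065},{"xyz":[0,0,-0.14],"turn":[0,0,0],"grip":0.065},{"xyz":[0,0,-0.2],"turn":[0,0,0],"grip":0.065},{"xyz":[0,0,-0.2],"turn":[0,0,0],"grip":0.065}]'; python3 - <<'E'
from h import *
delta([.416,-.23,.245],84.1+0)
delta([.416,-.23,.245],84.1-180)
E
```

```text
clock: 14.78
tcp_pos: [0.547, 0.1794, 0.2501]
tcp_rot: [0.006, 0.059, 0.998, 0.002]
wrist_force: [-0.3, 0.3, -1.3]
opening: 0.0647
grasp_force: 0.0
shift [ 0.0816 -0.422   0.0022] turn [0.012 0.005 1.555]
shift [ 0.0816 -0.422   0.0022] turn [-0.005  0.012 -1.587]
```

```bash
python3 -m crank '[{"xyz":[0.0816,-0.422,0],"turn":[0,0,1.555],"grip":0.04},{"xyz":[0.0816,-0.422,0],"turn":[0,0,1.555],"grip":0.04},{"xyz":[0.0816,-0.422,0],"turn":[0,0,1.555],"grip":0.04},{"xyz":[0.0816,-0.422,0],"turn":[0,0,1.555],"grip":0.04},{"xyz":[0.0816,-0.422,0],"turn":[0,0,1.555],"grip":0.04},{"xyz":[0.0816,-0.422,0],"turn":[0,0,1.555],"grip":0.04},{"xyz":[0.0816,-0.422,0],"turn":[0,0,1.555],"grip":0.04},{"xyz":[0.0816,-0.422,0],"turn":[0,0,1.555],"grip":0.04},{"xyz":[0.0816,-0.422,0],"turn":[0,0,1.555],"grip":0.04},{"xyz":[0.0816,-0.422,0],"turn":[0,0,1.555],"grip":0.04},{"xyz":[0.0816,-0.422,0],"turn":[0,0,1.555],"grip":0.04}]' 20; python3 - <<'E'
from h import *
delta([.4165,-.23,.195],84.1)
t=cam('top');s=cam('scene')
for n,c in(('top',t),('scene',s)):
    A=cloud(c)
    for nm,(lo,hi),(x,y) in(('motor',(.065,.09),(.488,.186)),('gear',(.065,.09),(.544,.179))):
        m=(A[...,2]>lo)&(A[...,2]<hi)&(abs(A[...,0]-x)<.028)&(abs(A[...,1]-y)<.045)
        r=cv2.minAreaRect((A[m][:,:2]*1000).astype(np.float32)); print(n,nm,np.round(r[0],1),np.round(r[1],1),np.percentile(A[m][:,2],[5,50,95]).round(4))
a=cv2.resize(t['pixels'][190:280,260:330,::-1],(350,450),interpolation=2);b=s['pixels'][70:295,60:280,::-1];b=cv2.resize(b,(440,450),interpolation=2)
cv2.imwrite('pics/p4.png',np.hstack([a,b]))
E
```

```text
clock: 16.15
tcp_pos: [0.4131, -0.2305, 0.2437]
tcp_rot: [-0.0, 0.742, 0.67, -0.0]
wrist_force: [0.1, -0.3, -0.0]
opening: 0.0397
grasp_force: 0.0
shift [0.0008 0.0033 0.0487] turn [-0.001 -0.     0.001]
top motor [488.5 183.9] [49.6 54.8] [0.0683 0.0729 0.0784]
top gear [542.  177.7] [37.8 51.1] [0.0682 0.074  0.0796]
scene motor [488.6 183.7] [52.  51.5] [0.0673 0.0737 0.0774]
scene gear [546.2 177.9] [37.9 50.8] [0.0681 0.0746 0.0796]
```

View pics/p4.png

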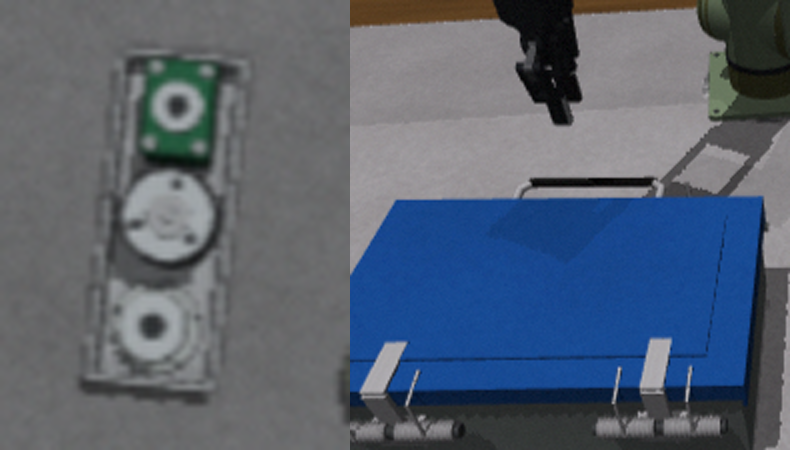

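All three sit flat in the row: hub (152,325), motor (167,215) and gearbox (178,105). Tops read 73–74 mm, as expected on the 3 mm floor. The gripper is above the bar, so I'll descend and pinch.

```bash
python3 -m crank '[{"xyz":[0,0.002,0.04],"turn":[0,0,0],"grip":0.04},{"xyz":[0,0.002,0.08],"turn":[0,0,0],"grip":0.04},{"xyz":[0,0.002,0.105],"turn":[0,0,0],"grip":0.04},{"xyz":[0,0.002,0.118],"turn":[0,0,0],"grip":0.04},{"xyz":[0,0.002,0.118],"turn":[0,0,0],"grip":0.04},{"xyz":[0,0.002,0.118],"turn":[0,0,0],"grip":0.005},{"xyz":[0,0.002,0.118],"turn":[0,0,0],"grip":0.005},{"xyz":[0,0.002,0.118],"turn":[0,0,0],"grip":0.005},{"xyz":[0,0.002,0.118],"turn":[0,0,0],"grip":0.005},{"xyz":[0,0.002,0.118],"turn":[0,0,0],"grip":0.005}]' 20; cat >> h.py <<'E'
def hx(th,tilt,tip): # TCP in plane (u toward rear from shut bar, z) for lid angle th
    r=np.hypot(.334,.037);f=np.arctan2(.037,.334)
    u=.334-r*np.cos(th+f); z=.105+r*np.sin(th+f)
    return np.array([u+tip*np.sin(tilt), z-tip*np.cos(tilt)])
E
python3 - <<'E'
from h import *
T=manip.state()['tcp_pos']; tip=.142-T[2]; b=hx(0,0,tip); print('tip',tip)
for th in np.arange(0,.66,.05):
    k=.6*th; d=hx(th,k,tip)-b; print('%.2f y %.3f z %.3f turn %.2f'%(th,d[0],-d[1],-k))
E
```

```text
clock: 17.5
tcp_pos: [0.416, -0.2314, 0.127]
tcp_rot: [0.001, 0.743, 0.67, 0.0]
wrist_force: [0.5, -0.9, 4.0]
opening: 0.0112
grasp_force: 21.6
tip 0.015034762583238354
0.00 y 0.000 z -0.000 turn -0.00
0.05 y 0.003 z -0.017 turn -0.03
0.10 y 0.006 z -0.033 turn -0.06
0.15 y 0.011 z -0.050 turn -0.09
0.20 y 0.016 z -0.066 turn -0.12
0.25 y 0.022 z -0.082 turn -0.15
0.30 y 0.029 z -0.097 turn -0.18
0.35 y 0.036 z -0.113 turn -0.21
0.40 y 0.044 z -0.128 turn -0.24
0.45 y 0.053 z -0.142 turn -0.27
0.50 y 0.063 z -0.156 turn -0.30
0.55 y 0.073 z -0.170 turn -0.33
0.60 y 0.085 z -0.183 turn -0.36
0.65 y 0.096 z -0.196 turn -0.39
```

```bash
python3 -m crank '[{"xyz":[0.0,0.001,-0.008],"turn":[-0.015,0,0],"grip":0.005},{"xyz":[0.0,0.003,-0.017],"turn":[-0.03,0,0],"grip":0.005},{"xyz":[0.0,0.006,-0.033],"turn":[-0.06,0,0],"grip":0.005},{"xyz":[0.0,0.011,-0.05],"turn":[-0.09,0,0],"grip":0.005},{"xyz":[0.0,0.016,-0.066],"turn":[-0.12,0,0],"grip":0.005},{"xyz":[0.0,0.022,-0.082],"turn":[-0.15,0,0],"grip":0.005},{"xyz":[0.0,0.029,-0.097],"turn":[-0.18,0,0],"grip":0.005},{"xyz":[0.0,0.029,-0.097],"turn":[-0.18,0,0],"grip":0.005},{"xyz":[0.0,0.029,-0.097],"turn":[-0.18,0,0],"grip":0.005}]'; cat > ang.py <<'E'
from h import *
from scipy.spatial.transform import Rotation as R
# lid angle from TCP pose (tip 15 mm beyond bar); and from the camera: plane of the blue lid top
s=manip.state(); w,x,y,z=s['tcp_rot']; a=R.from_quat([x,y,z,w]).as_matrix(); b=s['tcp_pos']-.015*a[:,2]
print('TCP z angle %.3f'%(np.arcsin((b[2]-.105)/np.hypot(.334,.037))-np.arctan2(.037,.334)),'bar',b.round(4),'F',np.round(s['wrist_force'],1),'open',round(s['opening'],4),'tilt',np.arccos(-a[2,2]).round(3))
for n in('top','scene'):
    c=cam(n);A=cloud(c);h=cv2.cvtColor(c['pixels'],cv2.COLOR_RGB2HSV)
    m=cv2.erode(((h[...,0]>100)&(h[...,0]<125)&(h[...,1]>150)).astype(np.uint8),np.ones((7,7)))>0
    m&=(A[...,2]>.12)&(A[...,0]<.85)&(A[...,0]>.35)&(A[...,1]<.05)&(A[...,1]>-.55)
    q=A[m]
    for _ in range(5):
        k=np.linalg.svd(q-q.mean(0),full_matrices=0)[2][2]; d=abs((q-q.mean(0))@k); q=q[d<max(2*np.median(d),.004)]
    print(n,'lid plane angle %.3f'%np.arccos(abs(k[2])),len(q),'normal',k.round(2))
E
python3 ang.py
```

```text
clock: 18.62
tcp_pos: [0.4426, -0.234, 0.2238]
tcp_rot: [0.066, 0.739, 0.667, 0.059]
wrist_force: [-4.6, -4.2, 0.7]
opening: 0.0116
grasp_force: 20.5
TCP z angle 0.298 bar [ 0.44   -0.2338  0.2386] F [-4.6 -4.2  0.7] open 0.0116 tilt 0.178
top lid plane angle 0.286 14617 normal [ 0.28 -0.03  0.96]
scene lid plane angle 0.291 22826 normal [ 0.29 -0.03  0.96]
```

Both views read about 0.29 rad, which agrees with the TCP estimate. Next leg, worked out in the tilted tool axes.

```bash
cat > leg.py <<'E'
from h import *; import sys
from scipy.spatial.transform import Rotation as R
t0=float(sys.argv[1]); k0=float(sys.argv[2]); tip=.015
b=hx(t0,k0,tip)
for th in map(float,sys.argv[3:]):
    k=.6*th; d=hx(th,k,tip)-b; c,s=np.cos(k0),np.sin(k0)
    # tool y = rear*c + up*s ; tool z = rear*s - up*c
    print('%.3f y %.4f z %.4f turn %.3f'%(th,d[0]*c+d[1]*s,d[0]*s-d[1]*c,-(k-k0)))
E
python3 leg.py .295 .178 .34 .38 .42 .46 .49 .52 .54 .56 .58 .6 .61 .62
```

```text
0.340 y 0.0090 z -0.0124 turn -0.026
0.380 y 0.0175 z -0.0232 turn -0.050
0.420 y 0.0264 z -0.0336 turn -0.074
0.460 y 0.0357 z -0.0436 turn -0.098
0.490 y 0.0429 z -0.0509 turn -0.116
0.520 y 0.0504 z -0.0580 turn -0.134
0.540 y 0.0555 z -0.0627 turn -0.146
0.560 y 0.0606 z -0.0672 turn -0.158
0.580 y 0.0659 z -0.0716 turn -0.170
0.600 y 0.0712 z -0.0759 turn -0.182
0.610 y 0.0739 z -0.0781 turn -0.188
0.620 y 0.0767 z -0.0801 turn -0.194
```

```bash
python3 -m crank '[{"xyz":[0,0.009,-0.0124],"turn":[-0.026,0,0],"grip":0.005},{"xyz":[0,0.0175,-0.0232],"turn":[-0.05,0,0],"grip":0.005},{"xyz":[0,0.0264,-0.0336],"turn":[-0.074,0,0],"grip":0.005},{"xyz":[0,0.0357,-0.0436],"turn":[-0.098,0,0],"grip":0.005},{"xyz":[0,0.0429,-0.0509],"turn":[-0.116,0,0],"grip":0.005},{"xyz":[0,0.0504,-0.058],"turn":[-0.134,0,0],"grip":0.005},{"xyz":[0,0.0504,-0.058],"turn":[-0.134,0,0],"grip":0.005},{"xyz":[0,0.0504,-0.058],"turn":[-0.134,0,0],"grip":0.005}]'; python3 ang.py; python3 leg.py .52 .312 .54 .56 .58 .6 .62 .635 .645
```

```text
clock: 19.73
tcp_pos: [0.4813, -0.2379, 0.2903]
tcp_rot: [0.115, 0.733, 0.662, 0.104]
wrist_force: [-7.2, -3.5, 4.6]
opening: 0.0112
grasp_force: 21.0
TCP z angle 0.526 bar [ 0.4768 -0.2374  0.3046] F [-7.2 -3.5  4.6] open 0.0112 tilt 0.312
top lid plane angle 0.508 12679 normal [ 0.48 -0.05  0.87]
scene lid plane angle 0.516 27072 normal [-0.49  0.05 -0.87]
0.540 y 0.0057 z -0.0039 turn -0.012
0.560 y 0.0114 z -0.0077 turn -0.024
0.580 y 0.0172 z -0.0114 turn -0.036
0.600 y 0.0231 z -0.0149 turn -0.048
0.620 y 0.0290 z -0.0184 turn -0.060
0.635 y 0.0335 z -0.0209 turn -0.069
0.645 y 0.0366 z -0.0226 turn -0.075
```

```bash
python3 -m crank '[{"xyz":[0,0.0050,-0.0039],"turn":[-0.012,0,0],"grip":0.005},{"xyz":[0,0.0104,-0.0077],"turn":[-0.024,0,0],"grip":0.005},{"xyz":[0,0.0162,-0.0114],"turn":[-0.036,0,0],"grip":0.005},{"xyz":[0,0.0221,-0.0149],"turn":[-0.048,0,0],"grip":0.005},{"xyz":[0,0.0280,-0.0184],"turn":[-0.06,0,0],"grip":0.005},{"xyz":[0,0.0325,-0.0209],"turn":[-0.069,0,0],"grip":0.005},{"xyz":[0,0.0350,-0.0226],"turn":[-0.075,0,0],"grip":0.005},{"xyz":[0,0.0350,-0.0226],"turn":[-0.075,0,0],"grip":0.005},{"xyz":[0,0.0350,-0.0226],"turn":[-0.075,0,0],"grip":0.005}]'; python3 ang.py; python3 leg.py .645 .387 .62 .6 .58 .56 .54 .52 .505 .49 .48
```

```text
clock: 20.95
tcp_pos: [0.5091, -0.2408, 0.322]
tcp_rot: [0.144, 0.729, 0.657, 0.129]
wrist_force: [-3.4, -3.4, 3.6]
opening: 0.011
grasp_force: 21.3
TCP z angle 0.647 bar [ 0.5035 -0.2402  0.3359] F [-3.4 -3.4  3.6] open 0.011 tilt 0.389
top lid plane angle 0.631 10893 normal [ 0.59 -0.06  0.81]
scene lid plane angle 0.641 29219 normal [ 0.59 -0.06  0.8 ]
0.620 y -0.0078 z 0.0036 turn 0.015
0.600 y -0.0140 z 0.0066 turn 0.027
0.580 y -0.0201 z 0.0097 turn 0.039
0.560 y -0.0262 z 0.0129 turn 0.051
0.540 y -0.0322 z 0.0163 turn 0.063
0.520 y -0.0381 z 0.0197 turn 0.075
0.505 y -0.0425 z 0.0224 turn 0.084
0.490 y -0.0469 z 0.0252 turn 0.093
0.480 y -0.0498 z 0.0270 turn 0.099
```

The lid is at about 0.637 rad, some 3 cm past balance, and held. Now I'll ease it back to about 0.48.

```bash
python3 -m crank '[{"xyz":[0,-0.0040,0.0018],"turn":[0.008,0,0],"grip":0.005},{"xyz":[0,-0.0090,0.0042],"turn":[0.018,0,0],"grip":0.005},{"xyz":[0,-0.0140,0.0066],"turn":[0.027,0,0],"grip":0.005},{"xyz":[0,-0.0201,0.0097],"turn":[0.039,0,0],"grip":0.005},{"xyz":[0,-0.0262,0.0129],"turn":[0.051,0,0],"grip":0.005},{"xyz":[0,-0.0322,0.0163],"turn":[0.063,0,0],"grip":0.005},{"xyz":[0,-0.0381,0.0197],"turn":[0.075,0,0],"grip":0.005},{"xyz":[0,-0.0425,0.0224],"turn":[0.084,0,0],"grip":0.005},{"xyz":[0,-0.0460,0.0247],"turn":[0.091,0,0],"grip":0.005},{"xyz":[0,-0.0480,0.026],"turn":[0.096,0,0],"grip":0.005},{"xyz":[0,-0.0480,0.026],"turn":[0.096,0,0],"grip":0.005},{"xyz":[0,-0.0480,0.026],"turn":[0.096,0,0],"grip":0.005}]'; python3 ang.py; python3 - <<'E'
from h import *
save(cam('scene'),'end.png')
E
```

```text
clock: 22.55
tcp_pos: [0.4751, -0.237, 0.2795]
tcp_rot: [0.108, 0.735, 0.663, 0.098]
wrist_force: [0.6, -2.7, -0.4]
opening: 0.0109
grasp_force: 21.0
TCP z angle 0.487 bar [ 0.4708 -0.2366  0.2939] F [ 0.6 -2.7 -0.4] open 0.0109 tilt 0.293
top lid plane angle 0.475 13080 normal [ 0.45 -0.05  0.89]
scene lid plane angle 0.483 26385 normal [ 0.46 -0.05  0.89]
```

View pics/end.png

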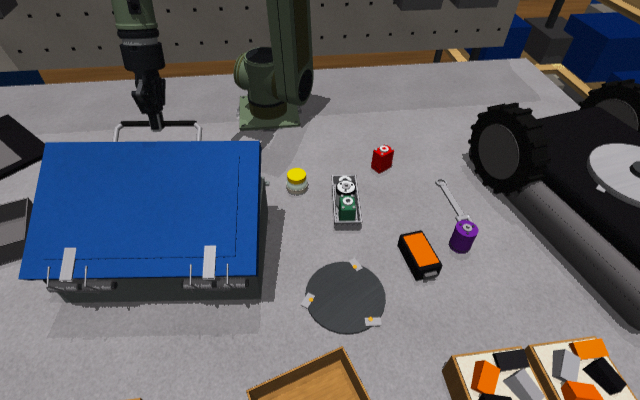

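The bar is gripped at (157,124), with the lid at about 0.48 rad. The basket is packed at (346,200), and the battery, red and purple parts are untouched. Handing in.

```bash
python3 -c "
from plant import manip
print(manip.hand_in())"
```

```text
the job is handed in; nothing more can be done
None
```

The motor and green gearbox stand flat in the basket beside the hub; the lid went to about 0.64 rad, about 3 cm past its balance point, and was handed in still gripped at about 0.48 rad, some 2.4 cm below it.

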